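# Hang the tube caddy on the bench cleat and lock it

## Task

Hang the white tube caddy on the cleat panel: tilt its front up by some 15 to 20 degrees, bring its angled rear strip over the middle of the cleat like that, then let it swing down until it hangs level and flush on the panel, never tipping it so far that the tubes would fall out. Then push the panel's spring-loaded lock bar over the strip until it catches in its notch and stays there, and leave the other things on the bench where they are.

Things in the scene. Friction and masses are not known exactly. Their poses are not given: they have to be found in the camera images.
- caddy: loose white plastic tube caddy, 0.3 to 0.56 kg: open tray 90 mm front to back (x), 130 wide (y), 35 high, with eight orange-capped tubes up to 60 mm high; 5 mm back plate 110 high, its rear face 45 mm behind the origin; a spacer bar across the back, 8 to 24 mm up, stands 22 mm proud of it. Origin: middle of the underside; x to its back, z up. Starts on the bench, back roughly away from the robot
- caddy_grip (a point): middle of the top edge of the caddy's upright carrying plate, 3 mm behind (+x) and 110 mm above its origin. The plate stands in the middle of the tray: 12 mm thick (across y), 74 mm long (along x), with over 25 mm free for fingers on both sides above the 60 mm tubes; its rear end meets the back plate. Axes as caddy
- caddy_strip (a point): middle of the lower free edge of the caddy's angled strip, 63.5 mm behind (+x) and 83.8 mm above the origin. The strip is a 5 mm plate, 130 mm wide, sloping at 45 degrees back and down from the top of the back plate; it stands 22 mm proud of the back plate's rear face, like the spacer bar. Axes as caddy
- cleat_seat (a point): where caddy_strip lies when the caddy hangs fully home: bottom of the groove behind the cleat, 3.5 mm in front of the panel's face, 114 mm above the bench, mid cleat. Axes: x into the panel (away from the robot), y along the cleat, z up. Home, the caddy's origin is 63.5 mm in front of and 84 mm below this point, its axes parallel to these, strip and spacer bar against the panel
- cleat_edge (a point): middle of the upper free edge of the aluminium cleat, a 5 mm plate 160 mm long that rises outward at 45 degrees from a fixed grey upright panel (360 wide, 152 high, 16 thick): 15.5 mm in front of the panel's face (12 mm in front of cleat_seat) and 12 mm above cleat_seat. The caddy's strip must go down between this edge and the panel. Axes as cleat_seat
- lock (a joint): travel (m) of the lock bar at the cleat's +y end: 0 at the start (pulled back), growing as it is pushed along the panel to -y. A spring returns it (2 N at 0, 6 N at 0.034) unless it reaches 0.034, where a sprung ball drops into a notch and holds it; end stop at 0.042. Caught, its steel bar lies 5 mm above the end of the hung caddy's strip; pushed too early it is in the caddy's way
- lock_tab (a point): on the outer face (facing the panel's +y, the one to push) of the lock bar's black upright thumb tab, 10 mm below its top edge, mid width. The tab is 36 mm wide (along x, out from the panel) and 10 mm thick; its top is 185 mm and its lower edge 143 mm above the bench. It is free on its outer side. Axes as cleat_seat
- jar: bystander: clear jar, 68 mm across, 110 mm high, origin under its middle
- vial0: bystander: small standing vial with orange cap, 26 mm across, 55 mm high, origin under its middle
- vial1: bystander: another such vial
- pen_box: bystander: white square pen box, 80 mm wide, 95 mm high, pens up to 140 mm, origin under its middle
- notes: bystander: pad of yellow sticky notes 75 x 75 x 18 mm, origin under its middle
- tub: bystander: open paper tub, 84 mm across, 75 mm high, origin under its middle
- tip_box: bystander: blue box with a clear lid, 85 x 120 x 71 mm, origin under its middle
Not all that is in view belongs to the job. Leave any red look-alike of the caddy alone.

How it is judged (in metres and radians):
On the way, in this order (a step that is already met when the one before it is completed fails the run):
1. the caddy, tilted front up by at least 7 degrees, has its rear strip's edge over the cleat's groove, within 20 mm of the cleat's middle (x of caddy_strip in the frame of cleat_seat between -0.016 and 0.006 m and y of caddy_strip in the frame of cleat_seat between -0.02 and 0.02 m and z of caddy_strip in the frame of cleat_seat between -0.004 and 0.025 m and angle between caddy's own z axis and vertical between 0.12 and 0.6 rad), for 0.1 s.
2. the caddy hangs level and flush on the cleat, the lock bar still pulled back (x of caddy_strip in the frame of cleat_seat between -0.005 and 0.004 m and y of caddy_strip in the frame of cleat_seat between -0.012 and 0.012 m and z of caddy_strip in the frame of cleat_seat between -0.004 and 0.004 m and angle between caddy's own z axis and vertical below 0.06 rad and angle between the x axis of caddy and the x axis of cleat_seat, either way round below 0.06 rad and value of joint lock below 0.01 m), for 0.2 s.
At the end, for the whole second after the job is handed in: the caddy hangs released and at rest: strip edge within 4 to 5 mm of its seat in height and depth and 12 mm along the cleat, level and parallel to the panel within 0.06 rad; the lock bar is caught in its notch (travel above 31 mm); bystanders upright (x of caddy_strip in the frame of cleat_seat between -0.005 and 0.004 m and y of caddy_strip in the frame of cleat_seat between -0.012 and 0.012 m and z of caddy_strip in the frame of cleat_seat between -0.004 and 0.004 m and angle between caddy's own z axis and vertical below 0.06 rad and angle between the x axis of caddy and the x axis of cleat_seat, either way round below 0.06 rad and value of joint lock above 0.031 m and linear speed of caddy below 0.02 m/s and angle between each of jar, vial0, vial1, pen_box, notes, tub, tip_box's own z axis and vertical below 0.15 rad); the robot touches nothing.
It fails at once if a bystander was moved by more than 40 mm (distance of any of jar, vial0, vial1, pen_box, notes, tub, tip_box from where it was at the start of the episode above 0.04 m).
It fails at once if the caddy was tipped more than 45 degrees (angle between caddy's own z axis and vertical above 0.785 rad).
It also fails if it takes over 48 s, if anything falls off the work surface, if the arm or the gripper's body presses on something with over 40 N, if the wrist force passes 120 N, or if a joint passes its speed limit or range.

## Robot

A 6-joint arm with a two-finger parallel gripper is mounted at the origin on the work surface. World frame = base frame: x ahead of the robot, y to its left, z up, the work surface at z = 0. Lengths are in mm, angles in rad, forces in N, time in s.
With the tool pointing down it reaches from about 425 to 925 mm from the base axis. Payload 12.5 kg.
Tool frame: the origin (TCP) lies on the centre line of the jaws, within the pads' length; the fingertips stand 8 mm ahead of it and the grasp point (between the pads) lies 11 mm behind it; z points along the fingers, y is the line along which they close (so a half turn about z gives the same grasp; the last joint's range is limited). The gripper opens to 85 mm and grips with 20 to 120 N. Pads are 22 mm wide; open, the fingers measure 114 mm over their backs; the gripper's body (76 mm by 85 mm) begins 54 mm behind the grasp point. The pads swing forward as they close: fully open they stand 13 mm farther back than shut.
Start: joints at [1.051, 0.491, 1.559, -0, 1.092, -0.106], TCP at [251.292, 572.273, 239.327] pointing down, gripper open.
Joint ranges: [-3.1, 3.1], [-0.84, 2.19], [0.05, 2.79], [-1.13, 4.28], [0.06, 2.93], [-2.69, 2.69]. Speed limits (rad/s): [2.22, 2.22, 2.79, 3.14, 3.14, 3.14].

## Interface

Orientations are given as a unit quaternion [x, y, z, w].
In Python, from plant import bot, viewer, job, recognise, silhouettes, pinpoint gives the robot as it stands.
- The arm moves only by the tool move_arm, never from a script. Its argument "series" is a list of rows, each an object with "hand": the finger opening in m, from 0 to 0.0854; "offset": the shift along the world's x, y, z in m, a list of three; "rot": the turn, a rotation vector about the world's x, y, z in degrees, a list of three. In form: [{"hand": hand, "offset": [x, y, z], "rot": [wx, wy, wz]}, ...]. A call has 1 to 5 rows; each row shifts and turns the commanded pose from where the row before left it; what a row does not reach is not made up. A row lasts 1/8 s, in which the tool goes at most 62.5 mm and 10.7 degrees, less where a joint would pass 70% of its speed; a pose out of reach is approached as far as the arm can. A call is refused whole if a number of a shift passes 0.0625 or a number of a turn 10.7, either way. A call with a gripper value outside its range is refused whole. The fingers move at their own pace and stop on an object; "newtons" is the grip in N (left out, the last holds). Time passes only in rows, so rows that do not move let the fingers close. It gives the time, the measured TCP pose, the force, the opening and the grip force at its end, in the units of the state.
- bot.get_obs(): the state, without advancing time (a new reading comes with each control period).
- viewer.capture(name): name is "scene" or "top" or "wrist"; returns the picture (384x512x3 uint8, red, green, blue); there is no depth.
- viewer.get_calibration(name): a dict with "fovy" (degrees; the focal length in pixels is half the picture's height over the tangent of half this angle, whatever the lens; pixels are square), "cx", "cy" (the principal point, pixels), "camera_from_world" (4x4, takes a point from world to camera coordinates). Camera axes: x right, y up, looking along -z (the intrinsics and any distortion apply to the point x, -y, -z); pixel columns grow to the right and rows downward; lengths in mm; the calibration is good to about 2 mm. A picture is of the moment at which its call begins: read the wrist's pose just before it. get_calibration takes no time and is no camera call; for the wrist camera it gives the pose at the moment of the call.
- job.finish_job(): hands the job in; it is judged then, once.
Trained networks look in the newest picture that a camera, given by its name, has taken for a name from the list of things; names that differ only in an ending like _2 or _b are one class to them, and where a whole thing is asked for, a point or a joint stands for the part that bears it (a point fixed in the world has none). Each returns a list of dicts, best first, with "p" (0 to 1); they miss things now and then, are a little off and sometimes report something else, mostly with a low value. They report only what shows in the picture. A call takes as long as a camera call. They do not tell look-alikes from the thing itself.
- recognise(label, camera): "pixel" ([column, row] in pixels, amid what is visible of it).
- silhouettes(label, camera): "region" (384x512 bool, what is visible of it) and "pixel" ([column, row] in pixels, amid what is visible of it).
- pinpoint(label, camera): "pixel" ([column, row] in pixels: a listed point, or the origin of a listed thing).
The state is a dict: "t": time; "qpos": joint angles; "qd": joint speeds; "tau": joint torques, N m; "eef_pos": TCP position; "eef_rot": TCP orientation; "force": force on the tool from outside, world axes, zero at the start; "ft_torque": the same for the moment, N m; "width": finger opening in mm; "finger_force": force on a finger pad.
Only numpy, scipy, OpenCV 4.12 (cv2) and the standard library are available. Lean on these libraries where they do the work, as an engineer would, in place of code of your own. Each camera call takes 0.05 s, during which the arm holds its last target. There are 200 camera calls.

## Working session

There is one attempt and no reset: what is moved stays moved. The work goes in short steps, Python scripts to look and compute and a tool call to move; the robot and the scene stay as the last step left them, time stands still between calls to the robot, and variables do not carry over. Pictures are saved under pics/ and viewed, at most 10 in all, crops included, and the job is handed in when it is done.

Besides the shell and the picture viewer there is one more tool, called after ">>>" as name([rows], argument=value, ...), one row to a line, values as JSON. move_arm: Moves the arm, as the interface text tells. Its arguments: {"type":"object","properties":{"series":{"type":"array","items":{"type":"object","properties":{"hand":{"type":"number"},"offset":{"type":"array","items":{"type":"number"}},"rot":{"type":"array","items":{"type":"number"}}}}},"newtons":{"type":"number"}},"required":["series"]}

```bash
mkdir -p pics; cat > h.py <<'E'
import numpy as np, cv2
from plant import bot, viewer, job, recognise, silhouettes, pinpoint
def cal(n):
    c=viewer.get_calibration(n); return c
def save(n,f,crop=None,s=1):
    im=viewer.capture(n)
    if crop: a,b,c,d=crop; im=im[b:d,a:c]
    im=cv2.resize(im,None,fx=s,fy=s,interpolation=cv2.INTER_CUBIC)
    cv2.imwrite('pics/'+f,im[:,:,::-1])
def ray(c,px):
    f=192/np.tan(np.radians(c['fovy'])/2)
    d=np.array([(px[0]-c['cx'])/f,-(px[1]-c['cy'])/f,-1])
    M=np.array(c['camera_from_world']); R=M[:3,:3]
    return -R.T@M[:3,3], R.T@d
def atz(c,px,z):
    o,d=ray(c,px); return o+d*(z-o[2])/d[2]
def tri(rays):
    A=0;b=0
    for o,d in rays:
        d=d/np.linalg.norm(d);P=np.eye(3)-np.outer(d,d);A=A+P;b=b+P@o
    x=np.linalg.solve(A,b)
    return x,[np.linalg.norm(np.cross(x-o,d/np.linalg.norm(d))) for o,d in rays]
def proj(c,p):
    f=192/np.tan(np.radians(c['fovy'])/2);M=np.array(c['camera_from_world']);q=M[:3,:3]@p+M[:3,3]
    return np.array([c['cx']-f*q[0]/q[2],c['cy']+f*q[1]/q[2]])
E
python3 - <<'E'
from h import *
for n in('scene','top'):
    save(n,n+'0.png',s=1.5); c=cal(n); print(n,{k:(v if k!='camera_from_world' else np.round(v,3).tolist()) for k,v in c.items()})
    for l in('caddy','caddy_grip','caddy_strip','cleat_seat','cleat_edge','lock_tab'):
        print(l,[(np.round(r['pixel'],1).tolist(),round(r['p'],2)) for r in pinpoint(l,n)][:3])
print(bot.get_obs())
E
```

```text
scene {'fovy': 45.23146557943059, 'cx': 255.2881450108074, 'cy': 189.15583954300013, 'camera_from_world': [[0.226, 0.974, -0.01, -84.736], [-0.733, 0.176, 0.657, 294.109], [0.642, -0.142, 0.754, -1863.442], [0.0, 0.0, 0.0, 1.0]]}
caddy [([173.5, 212.8], 0.97), ([109.2, 216.3], 0.55)]
caddy_grip [([167.3, 193.9], 0.8), ([98.7, 195.2], 0.65)]
caddy_strip [([168.9, 211.3], 0.98), ([123.8, 195.6], 0.9)]
cleat_seat [([299.4, 217.4], 0.66)]
cleat_edge [([300.8, 207.7], 0.57)]
lock_tab [([350.3, 191.5], 0.71), ([263.4, 178.0], 0.7), ([172.4, 213.6], 0.2)]
top {'fovy': 52.561665417927685, 'cx': 257.87852642158117, 'cy': 190.01067643457233, 'camera_from_world': [[0.014, -1.0, 0.007, -64.325], [0.984, 0.015, 0.18, -542.963], [-0.18, 0.004, 0.984, -1332.78], [0.0, 0.0, 0.0, 1.0]]}
caddy [([321.8, 221.6], 0.87), ([382.2, 226.8], 0.7)]
caddy_grip [([390.8, 224.2], 0.86)]
caddy_strip [([329.7, 202.1], 0.93), ([373.5, 229.3], 0.65)]
cleat_seat [([219.4, 164.4], 0.56)]
cleat_edge [([215.6, 166.0], 0.93)]
lock_tab [([169.6, 156.9], 0.54)]
{'t': 0.7, 'qpos': array([ 1.05139435e+00,  4.90874726e-01,  1.55891080e+00,  3.81607239e-05,
        1.09170879e+00, -1.05579027e-01]), 'qd': array([ 3.04806810e-04,  5.30086669e-04,  1.11333366e-03,  3.62082035e-06,
       -1.41096903e-03,  7.52939682e-04]), 'tau': array([ 2.73832602e-04, -6.18151402e+01, -2.61819595e+01, -1.62334422e-04,
        2.38618868e-04, -2.20016295e-05]), 'eef_pos': array([251.28365302, 572.2684315 , 239.33892536]), 'eef_rot': array([ 2.05446845e-01,  9.78668274e-01,  5.19899142e-05, -9.97736586e-07]), 'force': array([ 0.7250663 ,  0.48528541, -0.28172133]), 'ft_torque': array([ 0.05348677, -0.07053656, -0.01268537]), 'finger_force': 0.0, 'width': 85.30582025736987}
```

View pics/scene0.png

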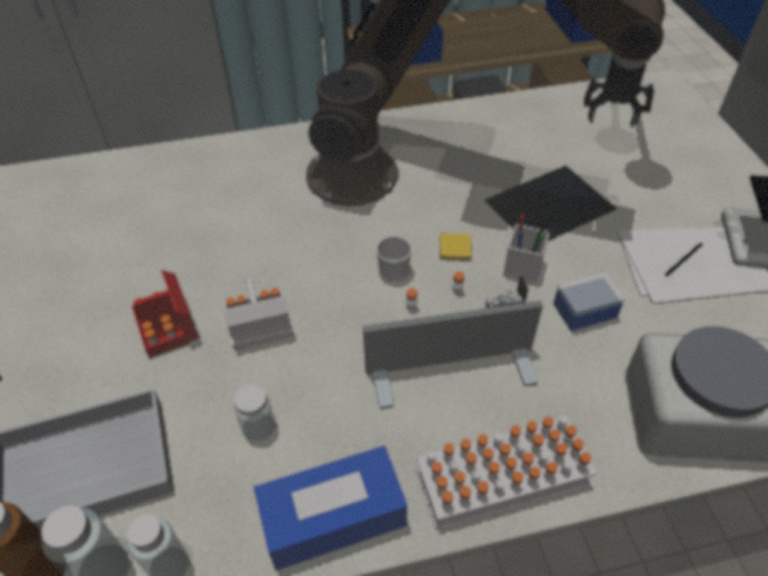

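View pics/top0.png

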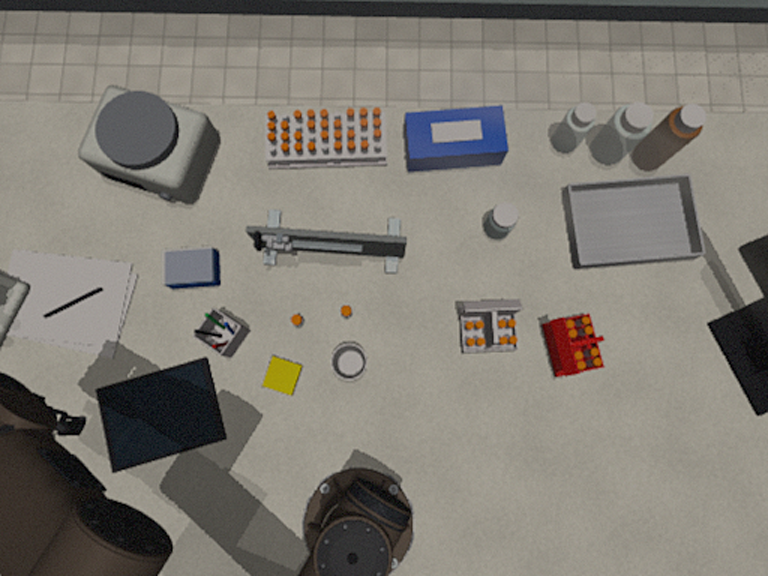

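The white caddy is at top pixel (327,217) and scene pixel (172,210). The red look-alike is at top (382,230) and scene (110,210). White fits the description. The panel is at top (217,162) with its lock at +y (left), and the vials and tub are in front of it.

```bash
python3 - <<'E'
from h import *
ct,cs,cw=cal('top'),cal('scene'),cal('wrist')
pr=lambda *a:print(*[np.round(x,1) if not isinstance(x,str) else x for x in a])
pr('caddy z0',atz(ct,[321.8,221.6],0),atz(cs,[173.5,212.8],0))
pr('strip',atz(ct,[329.7,202.1],84),atz(cs,[168.9,211.3],84), )
pr('grip scene',atz(cs,[167.3,193.9],110))
pr('edge',atz(ct,[215.6,166],126),atz(cs,[300.8,207.7],126))
pr('seat',atz(ct,[219.4,164.4],114),atz(cs,[299.4,217.4],114))
pr('tab',atz(ct,[169.6,156.9],175),atz(cs,[350.3,191.5],175))
for l in('jar','vial0','pen_box','notes','tub','tip_box'):
    viewer
    for r in pinpoint(l,'top')[:2]: pr(l,atz(ct,r['pixel'],0),r['p'])
M=np.array(cw['camera_from_world']);pr('wristcam',-M[:3,:3].T@M[:3,3]);print(np.round(M[:3,:3],3),cw['fovy'])
im=viewer.capture('top');c=im[130:260,150:420];cv2.imwrite('pics/topc.png',cv2.resize(c,None,fx=2.9,fy=2.9,interpolation=cv2.INTER_CUBIC)[:,:,::-1])
E
```

```text
caddy z0 [ 439.6 -290.7    0. ] [ 438.  -295.3    0. ]
strip [ 498.8 -304.8   84. ] [ 497.6 -304.3   84. ]
grip scene [ 448.  -300.2  110. ]
edge [610.4  88.2 126. ] [611.5  87.1 126. ]
seat [619.2  76.6 114. ] [637.1  75.8 114. ]
tab [626.7 234.3 175. ] [623.7 232.7 175. ]
jar [ 717.5 -346.4    0. ] 0.6
vial0 [467.5 156.5   0. ] 0.5
vial0 [428.4 319.6   0. ] 0.4
pen_box [428.3 327.6   0. ] 0.8
notes [338.4 189.2   0. ] 1.0
tub [368.   28.7   0. ] 0.9
tip_box [595.5 418.2   0. ] 0.9
tip_box [334.9 183.6   0. ] 0.5
wristcam [189.7 599.4 373.8]
[[ 0.403  0.915 -0.   ]
 [-0.884  0.389 -0.262]
 [-0.239  0.106  0.965]] 61.73382169816723
```

View pics/topc.png

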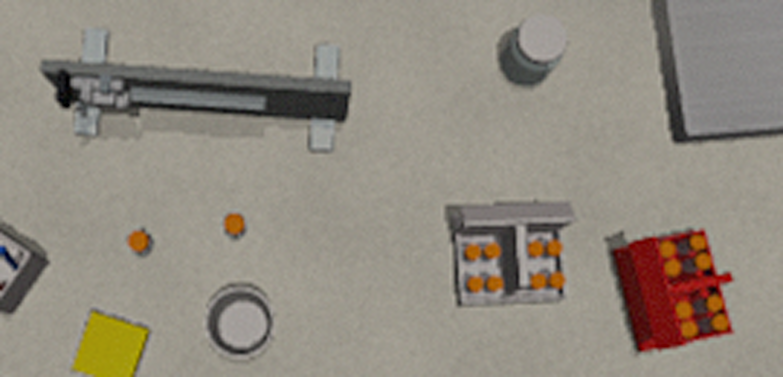

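The enlarged crop confirms the white caddy at crop (514,255), with its carrying plate at (521,255). The red one is at (675,290). The panel is slightly yawed, with its lock tab at (66,88). I'll move to look at the panel with the wrist camera on the way to the caddy.

>>> move_arm([
  {"hand": 0.085, "offset": [0.026, -0.05, 0.014], "rot": [0, 0, 2.5]},
  {"hand": 0.085, "offset": [0.026, -0.05, 0.014], "rot": [0, 0, 2.5]},
  {"hand": 0.085, "offset": [0.026, -0.05, 0.014], "rot": [0, 0, 2.5]},
  {"hand": 0.085, "offset": [0.026, -0.05, 0.014], "rot": [0, 0, 2.5]},
  {"hand": 0.085, "offset": [0.026, -0.05, 0.014], "rot": [0, 0, 2.5]},
])

```text
t: 1.68
eef_pos: [381.8, 320.6, 310.0]
eef_rot: [0.097, 0.995, 0.0, 0.0]
force: [0.5, -0.0, 0.4]
width: 85.3
finger_force: 0.0
```

>>> move_arm([
  {"hand": 0.085, "offset": [0.026, -0.05, 0.014], "rot": [0, 0, 2.5]},
  {"hand": 0.085, "offset": [0.026, -0.05, 0.014], "rot": [0, 0, 2.5]},
  {"hand": 0.085, "offset": [0.026, -0.05, 0.014], "rot": [0, 0, 2.5]},
  {"hand": 0.085, "offset": [0.026, -0.05, 0], "rot": [0, 0, 2.5]},
  {"hand": 0.085, "offset": [0, 0, 0], "rot": [0, 0, 0]},
])

```text
t: 2.3
eef_pos: [486.5, 119.4, 351.3]
eef_rot: [0.013, 1.0, -0.0, 0.0]
force: [0.3, -0.1, -0.1]
width: 84.6
finger_force: 0.0
```

```bash
python3 - <<'E'
from h import *
save('wrist','w1.png',s=1.5); c=cal('wrist')
np.savez('w1.npz',**{k:np.array(v) for k,v in c.items()})
for l,z in(('cleat_seat',114),('cleat_edge',126),('lock_tab',175),('vial0',0),('tub',0)):
    print(l,[(np.round(r['pixel'],1).tolist(),round(r['p'],2),np.round(atz(c,r['pixel'],z),1).tolist()) for r in pinpoint(l,'wrist')][:3])
print(bot.get_obs()['eef_pos'],bot.get_obs()['qpos'],bot.get_obs()['t'])
E
```

```text
cleat_seat [([220.3, 269.0], 0.61, [625.2, 81.5, 114.0])]
cleat_edge [([219.7, 263.9], 0.95, [611.5, 82.4, 126.0])]
lock_tab [([358.6, 288.3], 0.83, [618.5, 238.4, 175.0])]
vial0 [([272.2, 127.1], 0.86, [455.9, 157.2, 0.0]), ([357.5, 285.8], 0.7, [726.1, 301.1, 0.0]), ([197.5, 147.9], 0.65, [484.1, 43.9, 0.0])]
tub [([182.1, 64.7], 0.63, [365.5, 29.9, 0.0])]
[484.82933954 123.28810485 351.38887548] [ 1.16808729e-01  2.06518829e-01  1.69024216e+00  1.89468744e-04
  1.24478231e+00 -1.43444098e+00] 2.6
```

View pics/w1.png

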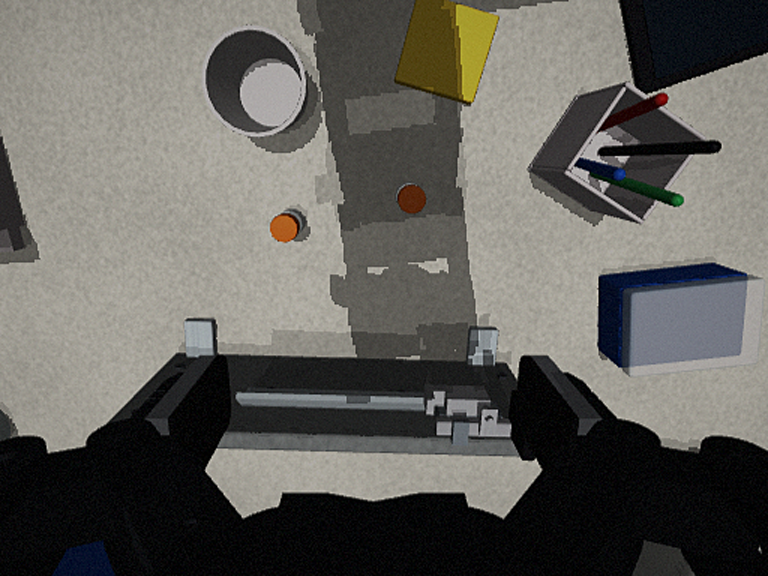

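The wrist view shows the panel at rows 355-450, partly behind the fingers. The cleat is at (237-425, 398), the lock at (470,410), the vials at (285,227) and (411,198). I'll step forward so the panel is clear of the fingers and fit its lines there.

>>> move_arm([
  {"hand": 0.085, "offset": [0.055, -0.015, 0], "rot": [0, 0, 0]},
  {"hand": 0.085, "offset": [0.055, -0.015, 0], "rot": [0, 0, 0]},
  {"hand": 0.085, "offset": [0, 0, 0], "rot": [0, 0, 0]},
])

```text
t: 2.98
eef_pos: [597.4, 92.2, 349.7]
eef_rot: [0.011, 1.0, -0.0, -0.001]
force: [-0.8, -0.3, -0.8]
width: 85.0
finger_force: 0.0
```

```bash
python3 - <<'E'
from h import *
c=cal('wrist');save('wrist','w2r.png',s=1)
np.savez('w2.npz',**{k:np.array(v) for k,v in c.items()})
w1=dict(np.load('w1.npz'))
for l,z in(('cleat_seat',114),('cleat_edge',126),('lock_tab',175)):
    print(l,[(np.round(r['pixel'],1).tolist(),round(r['p'],2),np.round(atz(c,r['pixel'],z),1).tolist()) for r in pinpoint(l,'wrist')][:3])
im=cv2.imread('pics/w2r.png')
cv2.imwrite('pics/w2c.png',cv2.resize(im[120:270,80:400],None,fx=2.5,fy=2.5,interpolation=cv2.INTER_CUBIC))
g=cv2.cvtColor(im,cv2.COLOR_BGR2GRAY)
L=cv2.createLineSegmentDetector().detect(g)[0][:,0]
for l in L:
    if abs(l[0]-l[2])>45 and abs(l[1]-l[3])<20: 
        print(np.round(l).tolist(), [ (np.round(atz(c,l[:2],z)[:2]).tolist(),np.round(atz(c,l[2:],z)[:2]).tolist(),round(float(np.arctan2(-(atz(c,l[2:],z)-atz(c,l[:2],z))[0],(atz(c,l[2:],z)-atz(c,l[:2],z))[1])),4)) for z in(126,152)])
print(bot.get_obs()['eef_pos'],bot.get_obs()['t'])
E
```

```text
cleat_seat [([241.4, 188.9], 0.85, [630.2, 83.3, 114.0])]
cleat_edge [([239.5, 178.7], 0.61, [614.9, 81.8, 126.0])]
lock_tab [([391.4, 190.5], 0.94, [618.7, 234.8, 175.0])]
[479.0, 1.0, 430.0, 19.0] [([438.0, 326.0], [453.0, 280.0], -2.8225), ([444.0, 309.0], [459.0, 266.0], -2.8225)]
[326.0, 216.0, 158.0, 210.0] [([662.0, 182.0], [651.0, -15.0], 3.086), ([652.0, 176.0], [642.0, -7.0], 3.086)]
[351.0, 314.0, 161.0, 326.0] [([797.0, 220.0], [810.0, -27.0], -3.0919), ([778.0, 211.0], [789.0, -18.0], -3.0919)]
[497.0, 25.0, 446.0, 32.0] [([460.0, 348.0], [466.0, 297.0], -3.0407), ([465.0, 329.0], [470.0, 282.0], -3.0407)]
[306.0, 179.0, 172.0, 174.0] [([617.0, 158.0], [608.0, 5.0], 3.0848), ([610.0, 153.0], [602.0, 11.0], 3.0848)]
[156.0, 168.0, 297.0, 174.0] [([601.0, -13.0], [610.0, 147.0], -0.06), ([595.0, -5.0], [604.0, 144.0], -0.06)]
[429.0, 109.0, 501.0, 101.0] [([542.0, 289.0], [535.0, 365.0], 0.091), ([541.0, 275.0], [535.0, 345.0], 0.091)]
[399.0, 218.0, 328.0, 216.0] [([667.0, 270.0], [662.0, 185.0], 3.0842), ([657.0, 257.0], [653.0, 179.0], 3.0842)]
[341.0, 297.0, 169.0, 307
[... 679 characters left out ...]
.0] [([686.0, 153.0], [690.0, 93.0], -3.0822), ([675.0, 149.0], [678.0, 93.0], -3.0822)]
[253.0, 189.0, 304.0, 191.0] [([628.0, 97.0], [631.0, 156.0], -0.0504), ([621.0, 97.0], [624.0, 152.0], -0.0504)]
[174.0, 187.0, 221.0, 189.0] [([623.0, 6.0], [626.0, 60.0], -0.0619), ([616.0, 13.0], [619.0, 62.0], -0.0619)]
[196.0, 199.0, 76.0, 195.0] [([637.0, 30.0], [630.0, -109.0], 3.0861), ([630.0, 35.0], [623.0, -94.0], 3.0861)]
[511.0, 165.0, 452.0, 171.0] [([606.0, 389.0], [612.0, 324.0], -3.0507), ([600.0, 368.0], [606.0, 307.0], -3.0507)]
[326.0, 203.0, 198.0, 198.0] [([646.0, 182.0], [637.0, 33.0], 3.0814), ([638.0, 175.0], [629.0, 37.0], 3.0814)]
[594.32795297  93.16288946 351.60804399] 3.175
```

View pics/w2c.png

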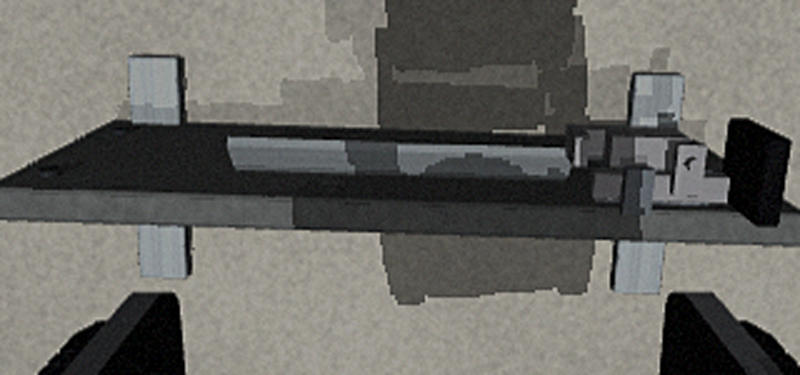

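The crop shows the cleat from (230,140) to about (570,160), the panel top with its front edge at row 190-205, the latch at (650,170) and the black tab at (757,170). The yaw is about -0.057 and the seat is near (627,83). On to the caddy.

>>> move_arm([
  {"hand": 0.085, "offset": [-0.022, -0.049, 0], "rot": [0, 0, 0]},
  {"hand": 0.085, "offset": [-0.022, -0.049, 0], "rot": [0, 0, 0]},
  {"hand": 0.085, "offset": [-0.022, -0.049, 0], "rot": [0, 0, 0]},
  {"hand": 0.085, "offset": [-0.022, -0.049, 0], "rot": [0, 0, 0]},
  {"hand": 0.085, "offset": [-0.022, -0.049, 0], "rot": [0, 0, 0]},
])

```text
t: 3.8
eef_pos: [483.7, -153.1, 352.2]
eef_rot: [0.01, 1.0, -0.0, 0.001]
force: [0.4, 0.2, -0.4]
width: 84.9
finger_force: 0.0
```

>>> move_arm([
  {"hand": 0.085, "offset": [-0.022, -0.049, 0], "rot": [0, 0, 0]},
  {"hand": 0.085, "offset": [-0.022, -0.049, 0], "rot": [0, 0, 0]},
  {"hand": 0.085, "offset": [-0.022, -0.049, 0], "rot": [0, 0, 0]},
  {"hand": 0.085, "offset": [0, 0, 0], "rot": [0, 0, 0]},
  {"hand": 0.085, "offset": [0, 0, 0], "rot": [0, 0, 0]},
])

```text
t: 4.42
eef_pos: [419.1, -298.8, 351.8]
eef_rot: [0.011, 1.0, -0.0, 0.0]
force: [1.0, -0.0, 0.9]
width: 84.9
finger_force: 0.0
```

```bash
python3 - <<'E'
from h import *
w1=dict(np.load('w1.npz'));w2=dict(np.load('w2.npz'));ct,cs=cal('top'),cal('scene')
P=lambda *a:print(*[np.round(x,1) for x in tri(a)])
P(ray(w1,[219.7,263.9]),ray(w2,[239.5,178.7]),ray(ct,[215.6,166]),ray(cs,[300.8,207.7]))
P(ray(w1,[358.6,288.3]),ray(w2,[391.4,190.5]),ray(ct,[169.6,156.9]),ray(cs,[350.3,191.5]))
c=cal('wrist');save('wrist','w3r.png',s=1)
for l,z in(('caddy',0),('caddy_grip',110),('caddy_strip',84)):
    print(l,[(np.round(r['pixel'],1).tolist(),round(r['p'],2),np.round(atz(c,r['pixel'],z),1).tolist()) for r in pinpoint(l,'wrist')][:3])
im=cv2.imread('pics/w3r.png')
cv2.imwrite('pics/w3c.png',cv2.resize(im,None,fx=1.55,fy=1.55,interpolation=cv2.INTER_CUBIC))
g=cv2.cvtColor(im,cv2.COLOR_BGR2GRAY)
for l in cv2.createLineSegmentDetector().detect(g)[0][:,0]:
    if np.hypot(l[0]-l[2],l[1]-l[3])>22 and 100<l[0]<400 and 60<l[1]<300:
        if abs(l[0]-l[2])>abs(l[1]-l[3]) and l[0]>l[2] or abs(l[0]-l[2])<abs(l[1]-l[3]) and l[1]>l[3]: l=l[[2,3,0,1]]
        a,b=atz(c,l[:2],110),atz(c,l[2:],110);v=b-a
        print(np.round(l).tolist(),np.round(a[:2]),np.round(b[:2]),np.degrees(np.arctan2(v[1],v[0])).round(2))
print(bot.get_obs()['eef_pos'],bot.get_obs()['t'],bot.get_obs()['eef_rot'])
E
```

```text
[612.   84.8 127.9] [2.5 3.7 3.8 2. ]
[622.1 236.1 172.4] [3.8 2.5 5.4 2.2]
caddy [([248.4, 159.9], 0.94, [438.2, -299.2, 0.0]), ([108.3, 149.0], 0.61, [416.9, -511.5, 0.0])]
caddy_grip [([246.4, 179.7], 0.64, [442.7, -301.6, 110.0]), ([71.6, 159.1], 0.55, [413.2, -508.1, 110.0])]
caddy_strip [([127.8, 142.5], 0.95, [398.0, -449.0, 84.0]), ([250.8, 214.9], 0.75, [497.2, -297.2, 84.0])]
[346.0, 238.0, 343.0, 281.0] [ 521. -178.] [ 582. -178.] -0.28
[152.0, 239.0, 153.0, 286.0] [ 518. -423.] [ 584. -428.] -4.28
[201.0, 142.0, 208.0, 194.0] [ 396. -353.] [ 460. -349.] 3.44
[152.0, 282.0, 136.0, 313.0] [ 579. -429.] [ 625. -456.] -30.43
[385.0, 250.0, 406.0, 273.0] [ 540. -127.] [572. -96.] 43.32
[290.0, 159.0, 291.0, 182.0] [ 419. -250.] [ 447. -248.] 3.71
[114.0, 97.0, 137.0, 90.0] [ 343. -448.] [ 336. -421.] 104.61
[254.0, 148.0, 256.0, 179.0] [ 405. -292.] [ 443. -290.] 2.72
[121.0, 203.0, 148.0, 192.0] [ 469. -456.] [ 456. -422.] 110.62
[201.0, 138.0, 291.0, 130.0] [ 391. -354.] [ 385. -249.] 93.58
[92.0, 198.0, 116.0, 193.0] [ 462. -492.] [ 456. -461.] 100.59
[107.0, 162.0, 121.0, 
[... 838 characters left out ...]
 579. -123.] 37.55
[142.0, 239.0, 112.0, 277.0] [ 517. -435.] [ 570. -481.] -40.28
[120.0, 250.0, 96.0, 278.0] [ 532. -466.] [ 572. -503.] -43.05
[214.0, 215.0, 302.0, 208.0] [ 487. -342.] [ 480. -234.] 93.4
[115.0, 99.0, 144.0, 184.0] [ 346. -448.] [ 446. -426.] 12.57
[100.0, 137.0, 109.0, 160.0] [ 388. -471.] [ 416. -464.] 12.87
[311.0, 131.0, 293.0, 151.0] [ 386. -226.] [ 410. -247.] -41.94
[254.0, 187.0, 283.0, 184.0] [ 452. -292.] [ 450. -257.] 93.08
[253.0, 222.0, 282.0, 220.0] [ 498. -294.] [ 496. -259.] 93.05
[201.0, 162.0, 205.0, 193.0] [ 420. -355.] [ 458. -353.] 2.98
[ 419.71361601 -298.5676753   351.58362447] 4.625 [ 9.62519694e-03  9.99953661e-01 -6.31727153e-05  1.65499412e-04]
```

View pics/w3c.png

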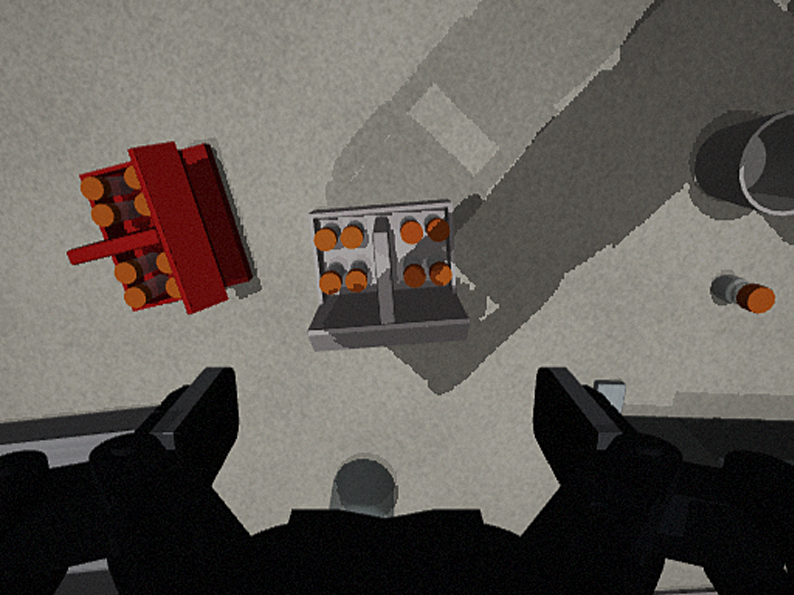

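The wrist view shows the white caddy at (388,275) with its plate from (380,220) to (388,322), yaw +3.5°. The red one is on its -y side at (165,230). The grip point is about (442.5,-300.7,110). I'll align and descend.

>>> move_arm([
  {"hand": 0.07, "offset": [0.012, -0.001, -0.05], "rot": [0, 0, 2.4]},
  {"hand": 0.07, "offset": [0.011, -0.001, -0.05], "rot": [0, 0, 2.3]},
  {"hand": 0.07, "offset": [0, 0, -0.05], "rot": [0, 0, 0]},
  {"hand": 0.07, "offset": [0, 0, -0.04], "rot": [0, 0, 0]},
  {"hand": 0.07, "offset": [0, 0, 0], "rot": [0, 0, 0]},
])

```text
t: 5.25
eef_pos: [441.9, -300.4, 159.4]
eef_rot: [-0.031, 1.0, 0.002, -0.002]
force: [0.1, 0.1, 0.0]
width: 69.9
finger_force: 0.0
```

```bash
python3 - <<'E'
from h import *
o=bot.get_obs();c=cal('wrist');im=viewer.capture('wrist');im2=cv2.resize(im,None,fx=1.5,fy=1.5)
# projected pad line point at TCP and its neighbours 20 mm behind
for z in(0,30): cv2.circle(im2,tuple(int(v) for v in 1.5*proj(c,o['eef_pos']-np.array([0,0,z]))),4,(0,255,0),1)
for dx in(-34,3,40):
    p=proj(c,np.array([439.5,-300.8,110])+dx*np.array([.998,.061,0])); cv2.circle(im2,tuple(int(v) for v in 1.5*p),4,(255,0,255),1)
cv2.imwrite('pics/w4.png',im2[:,:,::-1])
print(o['eef_pos'],o['eef_rot'],o['qpos'],o['t'],[(r['pixel'],r['p'],atz(c,r['pixel'],110).round(1)) for r in pinpoint('caddy_grip','wrist')])
E
```

```text
[ 441.86913218 -300.39362428  159.40293132] [-0.03102849  0.99951533  0.0017555  -0.0018056 ] [-7.20754822e-01  4.65436538e-01  1.86570523e+00  1.35179557e-04
  8.15486576e-01 -2.35371120e+00] 5.25 [([245.7, 219.8], 0.74, array([ 444.1, -301.3,  110. ]))]
```

View pics/w4.png

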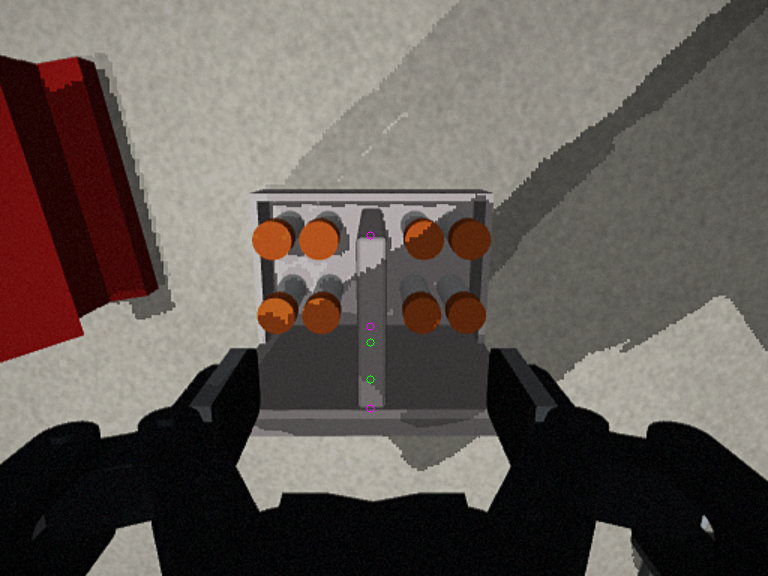

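The projected plate line (magenta) lies on the plate at columns 357-386, so the alignment is good. I'll descend and grip.

>>> move_arm([
  {"hand": 0.07, "offset": [0, 0, -0.045], "rot": [0, 0, 0]},
  {"hand": 0.07, "offset": [0, 0, -0.034], "rot": [0, 0, 0]},
  {"hand": 0.07, "offset": [0, 0, 0], "rot": [0, 0, 0]},
  {"hand": 0.0, "offset": [0, 0, 0], "rot": [0, 0, 0]},
  {"hand": 0.0, "offset": [0, 0, 0], "rot": [0, 0, 0]},
], newtons=60)

```text
t: 5.98
eef_pos: [443.0, -302.2, 84.2]
eef_rot: [-0.031, 1.0, -0.001, 0.001]
force: [-0.2, 0.6, -0.1]
width: 34.5
finger_force: 0.0
```

>>> move_arm([
  {"hand": 0.0, "offset": [0, 0, 0], "rot": [0, 0, 0]},
  {"hand": 0.0, "offset": [0, 0, 0], "rot": [0, 0, 0]},
  {"hand": 0.0, "offset": [0, 0, 0], "rot": [0, 0, 0]},
  {"hand": 0.0, "offset": [0, 0, 0], "rot": [0, 0, 0]},
], newtons=60)

```text
t: 6.48
eef_pos: [442.4, -301.7, 83.1]
eef_rot: [-0.03, 1.0, -0.0, 0.0]
force: [-1.5, 2.1, 8.7]
width: 11.2
finger_force: 62.2
```

Gripped. Lift and carry, with yaw first and the tilt on the way.

>>> move_arm([
  {"hand": 0.0, "offset": [0, 0, 0.03], "rot": [0, 0, 0]},
  {"hand": 0.0, "offset": [0, 0, 0.05], "rot": [0, 0, 0]},
  {"hand": 0.0, "offset": [0.008, 0.025, 0.02], "rot": [0, 0, 0]},
  {"hand": 0.0, "offset": [0.015, 0.048, 0], "rot": [0, 0, -1.7]},
  {"hand": 0.0, "offset": [0.015, 0.048, 0], "rot": [0, 0, -1.7]},
], newtons=90)

```text
t: 7.1
eef_pos: [480.3, -179.6, 182.6]
eef_rot: [0.0, 1.0, 0.0, 0.0]
force: [0.3, 0.0, -4.3]
width: 11.0
finger_force: 88.2
```

>>> move_arm([
  {"hand": 0.0, "offset": [0.015, 0.048, 0], "rot": [0, 0, -1.7]},
  {"hand": 0.0, "offset": [0.015, 0.048, 0], "rot": [0, 0, -1.7]},
  {"hand": 0.0, "offset": [0.015, 0.048, 0], "rot": [0.24, 4.25, 0]},
  {"hand": 0.0, "offset": [0.015, 0.048, 0], "rot": [0.24, 4.25, 0]},
  {"hand": 0.0, "offset": [0.015, 0.048, 0], "rot": [0.24, 4.25, 0]},
])

```text
t: 7.72
eef_pos: [555.5, 61.0, 182.4]
eef_rot: [0.029, 0.993, 0.003, -0.112]
force: [1.1, -0.6, -3.0]
width: 11.4
finger_force: 88.2
```

>>> move_arm([
  {"hand": 0.0, "offset": [0.008, 0.025, 0], "rot": [0.24, 4.25, 0]},
  {"hand": 0.0, "offset": [0, 0, 0], "rot": [0, 0, 0]},
  {"hand": 0.0, "offset": [0, 0, 0], "rot": [0, 0, 0]},
])

```text
t: 8.1
eef_pos: [562.9, 83.8, 182.0]
eef_rot: [0.029, 0.989, 0.004, -0.148]
force: [0.4, 0.4, -3.0]
width: 10.7
finger_force: 88.4
```

```bash
cat > est.py <<'E'
from h import *
from scipy.spatial.transform import Rotation as R
np.set_printoptions(suppress=True)
def est(o,v=(60.7,1.0,.7),seat=(627,83,114),yaw=-.057):
    # caddy axes: tool x = -caddy x, tool y = caddy y, tool z = -caddy z
    T=R.from_quat(o['eef_rot']).as_matrix();C=T@np.diag([-1,1,-1])
    s=o['eef_pos']+C@np.array(v)
    S=R.from_euler('z',yaw).as_matrix()
    return s,S.T@(s-np.array(seat)),np.degrees(R.from_matrix(S.T@C).as_rotvec())
def rep():
    o=bot.get_obs();s,d,r=est(o)
    print('t',o['t'],'tcp',o['eef_pos'].round(1),'F',o['force'].round(1),'w',round(o['width'],1),'strip',s.round(1),'rel seat',d.round(1),'rot',r.round(2),'q6',o['qpos'][5].round(2))
E
python3 - <<'E'
from est import *
rep()
for n in('top','scene'):
    c=cal(n);im=viewer.capture(n)
    for l in('caddy_strip','caddy_grip'):
        print(n,l,[(np.round(r['pixel'],1).tolist(),round(r['p'],2)) for r in pinpoint(l,n)][:2], proj(c,est(bot.get_obs())[0]).round(1) )
    b=(150,110,310,230) if n=='top' else (230,150,390,270)
    cv2.imwrite(f'pics/{n}5.png',cv2.resize(im[b[1]:b[3],b[0]:b[2]],None,fx=3,fy=3,interpolation=cv2.INTER_CUBIC)[:,:,::-1])
a=cv2.imread('pics/top5.png');b=cv2.imread('pics/scene5.png');cv2.imwrite('pics/5.png',cv2.resize(np.hstack([a,b]),(800,300)))
E
```

```text
t 8.1 tcp [562.9  83.8 182. ] F [ 0.4  0.4 -3. ] w 10.7 strip [621.1  81.5 164.9] rel seat [-5.8 -1.9 50.9] rot [-0.03 17.03 -0.04] q6 -1.5
top caddy_strip [([370.5, 230.3], 0.78)] [216.7 160. ]
top caddy_grip [([391.8, 225.7], 0.87), ([213.1, 175.5], 0.69)] [216.7 160. ]
scene caddy_strip [([121.6, 191.5], 0.79), ([297.5, 204.7], 0.61)] [300.7 202.2]
scene caddy_grip [([102.1, 195.3], 0.94), ([298.8, 177.1], 0.64)] [300.8 202.2]
```

View pics/5.png

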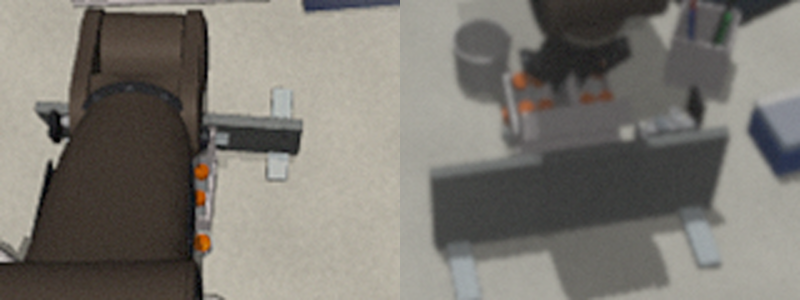

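The top view is hidden by the arm. In the scene view the caddy, at (520-635,120), is centred over the panel (432-728) and tilted front up. Now descend over the groove.

>>> move_arm([
  {"hand": 0.0, "offset": [0.002, 0.0015, -0.02], "rot": [0, 0, 0]},
  {"hand": 0.0, "offset": [0, 0, -0.012], "rot": [0, 0, 0]},
  {"hand": 0.0, "offset": [0, 0, -0.004], "rot": [0, 0, 0]},
  {"hand": 0.0, "offset": [0, 0, 0], "rot": [0, 0, 0]},
])

```text
t: 8.9
eef_pos: [565.2, 85.8, 145.9]
eef_rot: [0.029, 0.989, 0.004, -0.148]
force: [0.1, -0.5, -2.9]
width: 11.0
finger_force: 88.5
```

```bash
python3 -c "from est import *
rep()"
```

```text
t 8.9 tcp [565.2  85.8 145.9] F [ 0.1 -0.5 -2.9] w 11.0 strip [623.4  83.4 128.7] rel seat [-3.6  0.2 14.7] rot [-0.02 17.07 -0.04] q6 -1.5
```

>>> move_arm([
  {"hand": 0.0, "offset": [0, 0, -0.004], "rot": [0, 0, 0]},
  {"hand": 0.0, "offset": [0, 0, -0.003], "rot": [0, 0, 0]},
  {"hand": 0.0, "offset": [0, 0, -0.002], "rot": [0, 0, 0]},
  {"hand": 0.0, "offset": [0, 0, 0], "rot": [0, 0, 0]},
])

```text
t: 9.4
eef_pos: [565.2, 85.8, 137.2]
eef_rot: [0.029, 0.989, 0.004, -0.148]
force: [-0.0, 0.4, -3.1]
width: 10.8
finger_force: 88.5
```

```bash
python3 -c "from est import *
rep()"
```

```text
t 9.4 tcp [565.2  85.8 137.2] F [-0.   0.4 -3.1] w 10.8 strip [623.5  83.4 120.1] rel seat [-3.6  0.2  6.1] rot [-0.01 17.04 -0.04] q6 -1.5
```

It's in the groove without contact. I'll probe gently towards the panel to locate it in x.

>>> move_arm([
  {"hand": 0.0, "offset": [0.0015, 0, -0.001], "rot": [0, 0, 0]},
  {"hand": 0.0, "offset": [0.0015, 0, -0.001], "rot": [0, 0, 0]},
  {"hand": 0.0, "offset": [0, 0, 0], "rot": [0, 0, 0]},
])

```text
t: 9.78
eef_pos: [568.4, 85.7, 135.2]
eef_rot: [0.029, 0.989, 0.004, -0.148]
force: [-0.1, -0.2, -3.6]
width: 10.9
finger_force: 88.5
```

>>> move_arm([
  {"hand": 0.0, "offset": [0.001, 0, 0], "rot": [0, 0, 0]},
  {"hand": 0.0, "offset": [0.001, 0, 0], "rot": [0, 0, 0]},
  {"hand": 0.0, "offset": [0, 0, 0], "rot": [0, 0, 0]},
])

```text
t: 10.15
eef_pos: [569.7, 85.7, 135.4]
eef_rot: [0.029, 0.988, 0.004, -0.149]
force: [-4.7, -0.2, -0.5]
width: 11.0
finger_force: 88.4
```

Contact with the panel puts the seat at x≈628.6 in my estimate, about 1.5 mm beyond my guess. Now swing down about the strip edge.

>>> move_arm([
  {"hand": 0.0, "offset": [-0.0018, 0, -0.0044], "rot": [-0.24, -4.25, 0]},
  {"hand": 0.0, "offset": [-0.001, 0, -0.0044], "rot": [-0.24, -4.25, 0]},
  {"hand": 0.0, "offset": [-0.0005, 0, -0.0045], "rot": [-0.24, -4.25, 0]},
  {"hand": 0.0, "offset": [0, 0, 0], "rot": [0, 0, 0]},
])

```text
t: 10.65
eef_pos: [566.5, 85.9, 122.2]
eef_rot: [0.029, 0.999, 0.001, -0.037]
force: [-0.5, -0.2, -3.5]
width: 11.0
finger_force: 88.3
```

```bash
sed -i 's/seat=(627,/seat=(628.6,/' est.py; python3 -c "from est import *
rep()"
```

```text
t 10.65 tcp [566.5  85.9 122.2] F [-0.5 -0.2 -3.5] w 11.0 strip [627.1  83.4 118.4] rel seat [-1.6  0.3  4.4] rot [ 0.    4.28 -0.04] q6 -1.49
```

>>> move_arm([
  {"hand": 0.0, "offset": [-0.0002, 0, -0.0045], "rot": [-0.24, -4.25, 0]},
  {"hand": 0.0, "offset": [0, 0, 0], "rot": [0, 0, 0]},
  {"hand": 0.0, "offset": [0, 0, 0], "rot": [0, 0, 0]},
])

```text
t: 11.02
eef_pos: [567.4, 85.7, 117.8]
eef_rot: [0.029, 1.0, 0.0, -0.001]
force: [0.1, 0.0, -3.4]
width: 10.8
finger_force: 88.3
```

```bash
python3 -c "from est import *
rep()"
```

```text
t 11.025 tcp [567.4  85.7 117.8] F [ 0.1  0.  -3.4] w 10.8 strip [628.   83.2 118.4] rel seat [-0.6  0.2  4.4] rot [ 0.01  0.07 -0.05] q6 -1.48
```

>>> move_arm([
  {"hand": 0.0, "offset": [0, 0, -0.0025], "rot": [0, 0, 0]},
  {"hand": 0.0, "offset": [0, 0, -0.0015], "rot": [0, 0, 0]},
  {"hand": 0.0, "offset": [0, 0, 0], "rot": [0, 0, 0]},
])

```text
t: 11.4
eef_pos: [567.4, 85.7, 113.6]
eef_rot: [0.029, 1.0, 0.0, 0.001]
force: [2.4, -0.3, -3.6]
width: 10.8
finger_force: 88.5
```

```bash
python3 -c "from est import *
rep()"
```

```text
t 11.4 tcp [567.4  85.7 113.6] F [ 2.4 -0.3 -3.6] w 10.8 strip [628.   83.2 114.4] rel seat [-0.6  0.2  0.4] rot [ 0.   -0.06 -0.03] q6 -1.48
```

>>> move_arm([
  {"hand": 0.0, "offset": [0.0006, 0, -0.0003], "rot": [0, 0, 0]},
  {"hand": 0.0, "offset": [0, 0, -0.0004], "rot": [0, 0, 0]},
  {"hand": 0.0, "offset": [0, 0, 0], "rot": [0, 0, 0]},
  {"hand": 0.0, "offset": [0, 0, 0], "rot": [0, 0, 0]},
], newtons=40)

```text
t: 11.9
eef_pos: [567.7, 85.8, 113.2]
eef_rot: [0.029, 1.0, 0.0, 0.0]
force: [1.2, -0.4, 4.7]
width: 10.9
finger_force: 89.5
```

```bash
python3 -c "from est import *
rep()"
```

```text
t 11.9 tcp [567.7  85.8 113.2] F [ 1.2 -0.4  4.7] w 10.9 strip [628.3  83.3 113.9] rel seat [-0.3  0.2 -0.1] rot [ 0.01 -0.05 -0.04] q6 -1.48
```

It's seated: the cleat carries the load at rel (-0.3, 0.2, -0.1). Release and rise.

>>> move_arm([
  {"hand": 0.045, "offset": [0, 0, 0], "rot": [0, 0, 0]},
  {"hand": 0.045, "offset": [0, 0, 0], "rot": [0, 0, 0]},
  {"hand": 0.045, "offset": [0, 0, 0], "rot": [0, 0, 0]},
  {"hand": 0.045, "offset": [0, 0, 0.01], "rot": [0, 0, 0]},
  {"hand": 0.045, "offset": [0, 0, 0.03], "rot": [0, 0, 0]},
])

```text
t: 12.52
eef_pos: [566.9, 85.7, 152.7]
eef_rot: [0.029, 1.0, -0.0, -0.001]
force: [0.3, -0.0, 0.4]
width: 45.0
finger_force: 0.0
```

>>> move_arm([
  {"hand": 0.045, "offset": [-0.01, 0, 0.05], "rot": [0, 0, 0]},
  {"hand": 0.0, "offset": [-0.03, 0, 0.05], "rot": [0, 0, 0]},
  {"hand": 0.0, "offset": [-0.03, 0.0, 0.05], "rot": [0, 0, 0]},
  {"hand": 0.0, "offset": [-0.025, 0.0, 0.045], "rot": [0, 0, 0]},
  {"hand": 0.0, "offset": [0, 0.0, 0], "rot": [0, 0, 0]},
])

```text
t: 13.15
eef_pos: [471.8, 85.9, 351.9]
eef_rot: [0.029, 1.0, 0.0, 0.004]
force: [-0.1, 0.8, -0.4]
width: 0.1
finger_force: 0.0
```

```bash
python3 - <<'E'
from est import *
o=bot.get_obs();c=cal('wrist');im=viewer.capture('wrist')
print(o['eef_pos'],o['t'],o['force'])
np.savez('w6.npz',**{k:np.array(v) for k,v in c.items()})
for l,z in(('caddy_strip',114),('caddy_grip',140),('lock_tab',175),('cleat_edge',126)):
    print(l,[(np.round(r['pixel'],1).tolist(),round(r['p'],2),np.round(atz(c,r['pixel'],z),1).tolist()) for r in pinpoint(l,'wrist')][:3])
cv2.imwrite('pics/w6.png',cv2.resize(im,None,fx=1.5,fy=1.5)[:,:,::-1])
E
```

```text
[471.780294    85.93849831 351.86132374] 13.15 [-0.09045668  0.78650825 -0.37627486]
caddy_strip []
caddy_grip [([252.7, 241.6], 0.74, [564.4, 85.9, 140.0])]
lock_tab [([388.8, 293.4], 0.97, [619.1, 233.0, 175.0])]
cleat_edge []
```

View pics/w6.png

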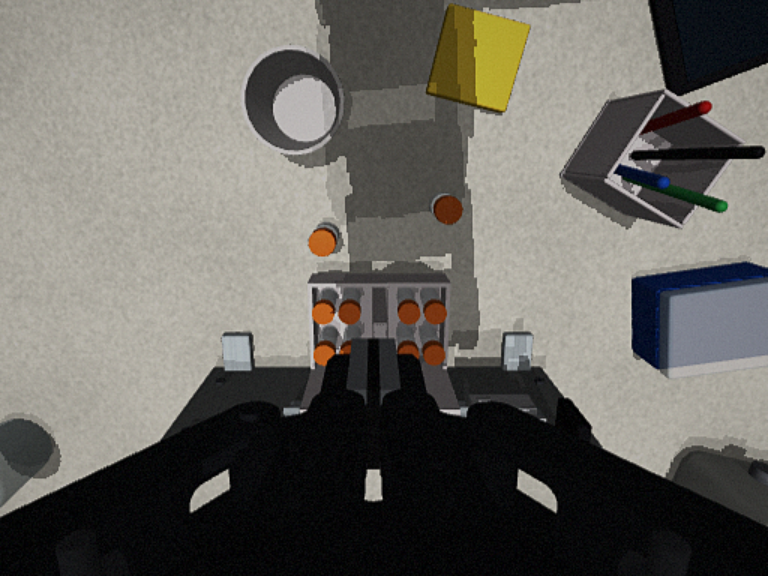

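Level and hanging: the caddy is at (378,320), centred, with all eight tubes in. The lock tab is at (575,425), still out. With the fingers closed, I'll go to the tab's outer side.

>>> move_arm([
  {"hand": 0.0, "offset": [0.03, 0.04, -0.01], "rot": [0, 0, 0]},
  {"hand": 0.0, "offset": [0.03, 0.04, -0.01], "rot": [0, 0, 0]},
  {"hand": 0.0, "offset": [0.03, 0.04, -0.01], "rot": [0, 0, 0]},
  {"hand": 0.0, "offset": [0.03, 0.04, -0.01], "rot": [0, 0, 0]},
  {"hand": 0.0, "offset": [0.03, 0.04, -0.01], "rot": [0, 0, 0]},
])

```text
t: 14.02
eef_pos: [623.4, 287.2, 295.6]
eef_rot: [0.029, 1.0, -0.0, -0.001]
force: [0.7, -1.7, 1.0]
width: 0.1
finger_force: 0.0
```

>>> move_arm([
  {"hand": 0.0, "offset": [0, 0, -0.045], "rot": [0, 0, 0]},
  {"hand": 0.0, "offset": [0, 0, -0.045], "rot": [0, 0, 0]},
  {"hand": 0.0, "offset": [0, 0, -0.044], "rot": [0, 0, 0]},
  {"hand": 0.0, "offset": [-0.001, -0.015, 0], "rot": [0, 0, 0]},
  {"hand": 0.0, "offset": [0, 0, 0], "rot": [0, 0, 0]},
])

```text
t: 14.65
eef_pos: [622.1, 269.7, 164.8]
eef_rot: [0.029, 1.0, 0.0, 0.0]
force: [0.6, 1.1, 0.1]
width: -0.4
finger_force: 0.0
```

```bash
python3 - <<'E'
from est import *
o=bot.get_obs();print(o['eef_pos'],o['force'],o['t'])
for n in('scene','wrist'):
    c=cal(n);im=viewer.capture(n)
    print(n,[(np.round(r['pixel'],1).tolist(),round(r['p'],2),np.round(atz(c,r['pixel'],175),1).tolist()) for r in pinpoint('lock_tab',n)][:2],proj(c,o['eef_pos']))
E
```

```text
[622.08939518 269.65718954 164.83829635] [0.58563831 1.12779919 0.12062396] 14.65
scene [([348.3, 189.4], 0.67, [614.6, 229.9, 175.0])] [361.28939334 191.12171725]
wrist [([160.2, 260.9], 0.79, [619.1, 233.1, 175.0])] [245.59238828 251.97433161]
```

>>> move_arm([
  {"hand": 0.0, "offset": [-0.0005, -0.01, 0.002], "rot": [0, 0, 0]},
  {"hand": 0.0, "offset": [-0.0005, -0.008, 0], "rot": [0, 0, 0]},
  {"hand": 0.0, "offset": [0, -0.004, 0], "rot": [0, 0, 0]},
  {"hand": 0.0, "offset": [0, -0.004, 0], "rot": [0, 0, 0]},
  {"hand": 0.0, "offset": [0, 0, 0], "rot": [0, 0, 0]},
])

```text
t: 15.48
eef_pos: [620.4, 244.7, 165.9]
eef_rot: [0.029, 1.0, 0.0, -0.0]
force: [0.2, 1.5, 1.8]
width: 0.0
finger_force: 0.6
```

>>> move_arm([
  {"hand": 0.0, "offset": [-0.0005, -0.004, 0], "rot": [0, 0, 0]},
  {"hand": 0.0, "offset": [0, -0.004, 0], "rot": [0, 0, 0]},
  {"hand": 0.0, "offset": [0, 0, 0], "rot": [0, 0, 0]},
])

```text
t: 15.85
eef_pos: [619.9, 236.5, 165.9]
eef_rot: [0.029, 1.0, -0.0, 0.0]
force: [-0.0, 1.9, 1.1]
width: -0.3
finger_force: 1.1
```

>>> move_arm([
  {"hand": 0.0, "offset": [-0.0005, -0.006, 0], "rot": [0, 0, 0]},
  {"hand": 0.0, "offset": [0, -0.006, 0], "rot": [0, 0, 0]},
  {"hand": 0.0, "offset": [0, 0, 0], "rot": [0, 0, 0]},
])

```text
t: 16.23
eef_pos: [619.3, 224.6, 165.9]
eef_rot: [0.029, 1.0, 0.0, -0.0]
force: [-0.5, 4.2, 2.0]
width: 0.3
finger_force: 1.8
```

>>> move_arm([
  {"hand": 0.0, "offset": [-0.0005, -0.004, 0], "rot": [0, 0, 0]},
  {"hand": 0.0, "offset": [0, -0.002, 0], "rot": [0, 0, 0]},
  {"hand": 0.0, "offset": [0, 0, 0], "rot": [0, 0, 0]},
])

```text
t: 16.6
eef_pos: [618.9, 219.0, 165.9]
eef_rot: [0.029, 1.0, 0.0, 0.0]
force: [0.1, 3.9, 1.0]
width: -0.0
finger_force: 2.2
```

```bash
python3 - <<'E'
from est import *
o=bot.get_obs();print(o['eef_pos'],o['force'],o['t'])
for n in('scene','wrist'):
    c=cal(n);im=viewer.capture(n)
    print(n,[(np.round(r['pixel'],1).tolist(),round(r['p'],2),np.round(atz(c,r['pixel'],175),1).tolist()) for r in pinpoint('lock_tab',n)][:2])
E
```

```text
[618.9109777  218.97760482 165.87230614] [0.11276318 3.85761726 1.00832667] 16.6
scene [([262.0, 179.2], 0.54, [514.6, -9.8, 175.0]), ([339.3, 189.3], 0.52, [608.0, 204.1, 175.0])]
wrist [([218.3, 260.4], 0.76, [617.0, 206.5, 175.0])]
```

>>> move_arm([
  {"hand": 0.0, "offset": [0, -0.003, 0], "rot": [0, 0, 0]},
  {"hand": 0.0, "offset": [0, -0.003, 0], "rot": [0, 0, 0]},
  {"hand": 0.0, "offset": [0, 0, 0], "rot": [0, 0, 0]},
])

```text
t: 17.18
eef_pos: [618.6, 212.9, 165.8]
eef_rot: [0.029, 1.0, 0.0, -0.0]
force: [-1.9, 6.0, 2.6]
width: -0.0
finger_force: 3.0
```

>>> move_arm([
  {"hand": 0.0, "offset": [0, -0.002, 0], "rot": [0, 0, 0]},
  {"hand": 0.0, "offset": [0, 0, 0], "rot": [0, 0, 0]},
])

```text
t: 17.42
eef_pos: [618.5, 211.1, 165.9]
eef_rot: [0.029, 1.0, 0.0, -0.0]
force: [-1.9, 6.5, 2.2]
width: 0.0
finger_force: 3.2
```

>>> move_arm([
  {"hand": 0.0, "offset": [0, -0.002, 0], "rot": [0, 0, 0]},
  {"hand": 0.0, "offset": [0, 0, 0], "rot": [0, 0, 0]},
])

```text
t: 17.68
eef_pos: [618.4, 209.1, 165.9]
eef_rot: [0.029, 1.0, 0.0, -0.0]
force: [-3.0, 6.8, 2.4]
width: 0.2
finger_force: 3.3
```

>>> move_arm([
  {"hand": 0.0, "offset": [0, -0.002, 0], "rot": [0, 0, 0]},
  {"hand": 0.0, "offset": [0, 0, 0], "rot": [0, 0, 0]},
])

```text
t: 17.92
eef_pos: [618.3, 207.2, 165.9]
eef_rot: [0.029, 1.0, 0.0, -0.001]
force: [-3.6, 7.4, 3.0]
width: -0.3
finger_force: 3.4
```

>>> move_arm([
  {"hand": 0.0, "offset": [-0.0005, -0.002, 0], "rot": [0, 0, 0]},
  {"hand": 0.0, "offset": [0, 0, 0], "rot": [0, 0, 0]},
])

```text
t: 18.18
eef_pos: [618.2, 205.1, 165.9]
eef_rot: [0.029, 1.0, 0.0, -0.0]
force: [-0.4, 7.1, 2.2]
width: -0.2
finger_force: 3.5
```

>>> move_arm([
  {"hand": 0.0, "offset": [0, -0.002, 0], "rot": [0, 0, 0]},
  {"hand": 0.0, "offset": [0, 0, 0], "rot": [0, 0, 0]},
])

```text
t: 18.42
eef_pos: [618.2, 204.6, 165.9]
eef_rot: [0.029, 1.0, 0.001, 0.0]
force: [-0.3, 16.2, 1.6]
width: -0.0
finger_force: 7.8
```

```bash
python3 - <<'E'
from est import *
o=bot.get_obs();print(o['eef_pos'],o['force'],o['t'])
for n in('scene','wrist'):
    c=cal(n);im=viewer.capture(n)
    print(n,[(np.round(r['pixel'],1).tolist(),round(r['p'],2),np.round(atz(c,r['pixel'],175),1).tolist()) for r in pinpoint('lock_tab',n)][:2])
E
```

```text
[618.15560097 204.56453934 165.90816033] [-0.31036234 16.24544233  1.62730038] 18.425
scene [([334.4, 191.8], 0.65, [613.9, 186.6, 175.0])]
wrist [([218.4, 262.3], 0.6, [617.1, 192.0, 175.0])]
```

The end stop (16 N) is reached, well past the notch. Back off and check that it holds.

>>> move_arm([
  {"hand": 0.0, "offset": [0, 0.004, 0], "rot": [0, 0, 0]},
  {"hand": 0.0, "offset": [0, 0.006, 0], "rot": [0, 0, 0]},
  {"hand": 0.0, "offset": [0.001, 0.02, 0], "rot": [0, 0, 0]},
  {"hand": 0.0, "offset": [0.001, 0.03, 0], "rot": [0, 0, 0]},
  {"hand": 0.0, "offset": [0, 0, 0.05], "rot": [0, 0, 0]},
])

```text
t: 19.25
eef_pos: [618.8, 264.4, 212.5]
eef_rot: [0.028, 1.0, -0.001, -0.004]
force: [0.1, -0.0, 0.9]
width: -0.3
finger_force: 0.0
```

>>> move_arm([
  {"hand": 0.0, "offset": [-0.03, 0, 0.05], "rot": [0, 0, 0]},
  {"hand": 0.0, "offset": [-0.04, -0.03, 0.04], "rot": [0, 0, 0]},
  {"hand": 0.0, "offset": [-0.045, -0.03, 0.02], "rot": [0, 0, 0]},
  {"hand": 0.0, "offset": [0, 0, 0], "rot": [0, 0, 0]},
  {"hand": 0.0, "offset": [0, 0, 0], "rot": [0, 0, 0]},
])

```text
t: 19.88
eef_pos: [506.6, 203.8, 324.8]
eef_rot: [0.029, 1.0, -0.0, 0.0]
force: [0.0, 0.4, -0.2]
width: -0.1
finger_force: 0.0
```

```bash
python3 - <<'E'
from est import *
o=bot.get_obs();print(o['eef_pos'],o['force'],o['t'])
S={}
for n in('scene','wrist','top'):
    c=cal(n);S[n]=viewer.capture(n)
    for l,z in (('lock_tab',175),('caddy_grip',140)):print(n,l,[(np.round(r['pixel'],1).tolist(),round(r['p'],2),np.round(atz(c,r['pixel'],z),1).tolist()) for r in pinpoint(l,n)][:3])
a=cv2.resize(S['scene'][140:270,200:400],None,fx=2,fy=2,interpolation=cv2.INTER_CUBIC);b=cv2.resize(S['wrist'][150:,120:],(400,260))
t=cv2.resize(S['top'][110:240,150:350],None,fx=2,fy=2,interpolation=cv2.INTER_CUBIC)
cv2.imwrite('pics/7.png',np.vstack([np.hstack([a,t]),np.hstack([b,b*0])])[:,:,::-1])
E
```

```text
[506.64742886 203.80706069 324.8458846 ] [ 0.01223714  0.41243154 -0.22091573] 19.875
scene lock_tab []
scene caddy_grip [([297.2, 196.3], 0.69, [577.0, 85.2, 140.0]), ([101.4, 195.2], 0.68, [432.8, -495.4, 140.0])]
wrist lock_tab []
wrist caddy_grip [([140.1, 229.5], 0.83, [563.9, 85.3, 140.0])]
top lock_tab [([181.9, 158.4], 0.46, [622.3, 193.8, 175.0]), ([193.2, 250.7], 0.35, [324.6, 144.0, 175.0]), ([233.0, 240.2], 0.32, [359.0, 20.1, 175.0])]
top caddy_grip [([215.4, 179.0], 0.75, [562.5, 85.8, 140.0]), ([388.4, 226.1], 0.74, [413.6, -484.7, 140.0])]
```

View pics/7.png

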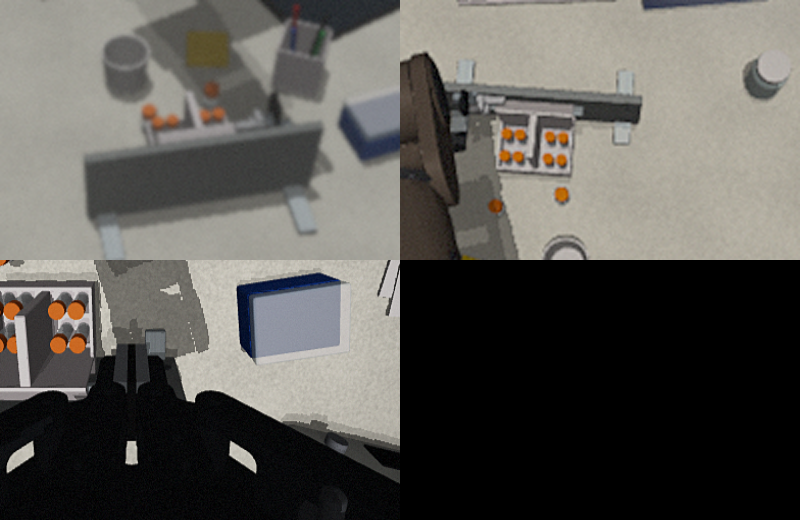

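The views show the caddy hanging flush and level, with its grip point at (563,85.5). The tab has moved from y≈234 to 194 and stays there with the arm away, the bar lies over the strip end, and the bystanders are undisturbed. Handing in.

```bash
python3 -c "from plant import job
print(job.finish_job())"
```

```text
the job is handed in; nothing more can be done
None
```

The caddy hangs level and flush on the cleat, the lock bar was pushed to its end stop and stayed in place once released, and the job is handed in at about 20 s; no verdict came back.

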